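# Hang the solder carrier plate on its pin

### The arm

A 6-joint arm with a two-finger parallel gripper is mounted at the origin on the work surface. World frame = base frame: x ahead of the robot, y to its left, z up, the work surface at z = 0. Lengths are in m, angles in rad, forces in N, time in s.
With the tool pointing down it reaches from about 0.3 to 0.95 m from the base axis. Payload 3.1 kg.
Tool frame: the origin (TCP) lies between the finger pads; the fingertips stand 25 mm ahead of it and the grasp point (between the pads) lies 6 mm ahead of it; z points along the fingers, y is the line along which they close (so a half turn about z gives the same grasp; the last joint's range is limited). The gripper opens to 85 mm and grips with 20 to 120 N. Pads are 22 mm wide; open, the fingers measure 114 mm over their backs; the gripper's body (76 mm by 85 mm) begins 54 mm behind the grasp point. The pads swing forward as they close: fully open they stand 13 mm farther back than shut.
Start: joints at [-1.243, 0.308, 1.634, -0, 1.2, -0.07], TCP at [0.242, -0.576, 0.256] pointing down, gripper open.
Joint ranges: [-3.06, 3.06], [-0.79, 1.96], [0.05, 2.63], [-1.19, 4.34], [0.05, 2.64], [-2.94, 2.94]. Speed limits (rad/s): [2.79, 2.79, 3.14, 3.14, 3.14, 3.14].

### API

Orientations are given as a unit quaternion [w, x, y, z].
In Python, from workcell import telemetry, eyes, close_job gives the robot as it stands. The module is installed in compiled form; this text tells all that it offers.
- The arm moves only by the shell command python3 -m crank 'ROWS' [FORCE]. ROWS is JSON, a list of rows, each a list of 7 numbers: the shift along the world's x, y, z in m, then the turn, a rotation vector about the world's x, y, z in rad, then the finger opening in m, from 0 to 0.0854. In form: [[x, y, z, rx, ry, rz, claw], ...]. A call has 1 to 20 rows; each row is the pose to reach, as a shift and turn from the pose commanded when the call began; what a row does not reach only later rows make up. A row lasts 1/10 s, in which the tool goes at most 50 mm and 8.59 degrees, less where a joint would pass 70% of its speed; a pose out of reach is approached as far as the arm can. A call with a gripper value outside its range is refused whole. The fingers move at their own pace and stop on an object; FORCE is the grip in N (left out, the last holds). Time passes only in rows, so rows that repeat a pose let the fingers close. It gives the time, the measured TCP pose, the force, the opening and the grip force at its end, in the units of the state.
- telemetry.observe(): the state, without advancing time (a new reading comes with each control period).
- eyes.capture(name): name is "side" or "top"; returns (picture, depth): 480x640x3 uint8, blue, green, red; 480x640 float32, m along the optical axis (not along the pixel's ray), 0 where there is no reading.
- eyes.camera_params(name): a dict with "mtx" (3x3 intrinsics, pixels), "rvec" (rotation vector, rad) and "tvec" (3), from world to camera coordinates, as OpenCV has them. Camera axes: x right, y down, z forward; pixel columns grow to the right and rows downward; lengths in m; the calibration is good to about 2 mm. A picture is of the moment at which its call begins. camera_params takes no time and is no camera call.
- close_job(): hands the job in; it is judged then, once.
The state is a dict: "clock": time; "qpos": joint angles; "qd": joint speeds; "joint_torque": joint torques, N m; "position": TCP position; "tcp_rot": TCP orientation; "contact_force": force on the tool from outside, world axes, zero at the start; "moment": the same for the moment, N m; "width": finger opening in m; "gripper_force": force on a finger pad.
Only numpy, scipy, OpenCV 4.12 (cv2) and the standard library are available. Lean on these libraries where they do the work, as an engineer would, in place of code of your own. Each camera call takes 0.05 s, during which the arm holds its last target. There are 200 camera calls.

### The job

Draw the tall carrier plate with the hole straight up out of the slotted rack and hang it by its hole on the pin of the hanging stand, then push it back along the pin until it sits against the collar, hanging upright and free. Leave the two short plates in the rack and do not disturb the glue bottle or the solder spool.

Things in the scene. Friction and masses are not known exactly. Their poses are not given: they have to be found in the camera images.
- plate: Tall carrier plate: flat grey laminate, 110 wide (its x) x 8 thick (y) x 130 tall (z), about 0.2 kg, upright in one of the rack's 3 slots (which one varies). Origin: centre of its bottom edge. A white LED disc (52 mm, 3 mm proud) is on the lower half of its +y face. Grip the middle of its top edge across the 8 mm.
- plate_hole (a point): Centre of the plain round hole through the tall plate: 16 mm diameter, through its y, mid-width, 88 mm above the bottom edge and 42 mm below the top edge. Axes as the plate's.
- rack: Fixed aluminium rack, 150 x 150 mm, 67 tall, origin at the centre of its underside, z up. Three slots 11 mm wide run along its x, at y = -45, 0, +45 mm. Slot floor 12 mm up; the grooved end posts that hold the plates' side edges rise to 67 mm: a plate is clear when its bottom edge is above that.
- stand: Fixed hanging stand: grey foot 200 (x) x 130 (y from -35 to +95) x 12 mm and an upright plywood panel 200 wide, 15 thick, top at 190 mm, its face at y = 0 looking to +y. Origin: foot's underside, under the middle of the panel's face. One rigid steel pin juts from the panel along the stand's +y (see panel_mid).
- panel_mid (a point): Middle of the panel face, 150 mm up; axes as the stand's. The 8 mm pin, 85 long, rises 6 degrees to its free end; its axis leaves the panel at this height but sideways anywhere from -25 to +25 mm (along x) of this point. That place is NOT reported: find it by sight or by touch from both sides. Its root is in a 26 x 8 x 28 mm block.
- home_mid (a point): Where the hole's centre ends when home if the pin is mid-panel: 20 mm from the panel face, 148 mm up. A collar, 18 mm diameter, covers the pin's first 16 mm: home is the plate against it, hole's top on the pin. No room for a finger behind a plate at home: let go farther out, then push. Friction keeps a plate where it is let go on the pin.
- short_a: Short carrier plate, 110 x 8 x 75 mm, no hole, standing in another slot of the rack. Origin: centre of its bottom edge. To be left alone.
- short_b: A second short carrier plate like short_a, in the remaining slot. To be left alone.
- spool: Loose grey solder spool, 54 mm diameter, 44 mm tall, origin at the centre of its underside. Bystander.
- glue: Loose white glue bottle, 36 mm diameter, pointed, 100 mm tall, origin at the centre of its underside. Bystander.
Mind the look-alikes: they are no part of the job. Leave any purple or turquoise look-alike of the plate alone. What is shaped like the rack but brown is not meant.

How it is judged:
On the way:
1. the tall plate is drawn up clear of the rack, upright (z of plate in the frame of rack above 0.068 m and angle between plate's own z axis and vertical below 0.35 rad), for 0.1 s.
At the end, for the whole second after the job is handed in: The tall plate hangs at rest on the pin through its hole, upright within 0.2 rad, against the collar within 5 mm (hole centre 12-26 mm from the panel, 140-157 mm high, facing within 0.3 rad). Short plates within 15 mm, spool and glue within 30 mm of their starts (y of plate_hole in the frame of stand between 0.012 and 0.026 m and z of plate_hole in the frame of stand between 0.14 and 0.157 m and x of plate_hole in the frame of stand between -0.035 and 0.035 m and angle between plate's own z axis and vertical below 0.2 rad and angle between the y axis of plate and the y axis of stand, either way round below 0.3 rad and linear speed of plate below 0.03 m/s and distance of each of short_a, short_b from where it was at the start of the episode below 0.015 m and distance of each of spool, glue from where it was at the start of the episode below 0.03 m); the robot touches nothing.
It fails at once if a short plate is pulled up or knocked out of its slot (distance of any of short_a, short_b from where it was at the start of the episode above 0.025 m).
It fails at once if the spool or the glue bottle is knocked away (distance of any of spool, glue from where it was at the start of the episode above 0.04 m).
It also fails if it takes over 67 s, if anything falls off the work surface, if the arm or the gripper's body presses on something with over 40 N, if the wrist force passes 120 N, or if a joint passes its speed limit or range.

## Working session

There is one attempt and no reset: what is moved stays moved. The work goes in short steps, Python scripts to look and compute and a shell command to move; the robot and the scene stay as the last step left them, time stands still between calls to the robot, and variables do not carry over. Pictures are saved under pics/ and viewed, at most 10 in all, crops included, and the job is handed in when it is done.

```bash
mkdir -p pics
cat > h.py <<'E'
import numpy as np, cv2
from workcell import telemetry, eyes, close_job
def cam(n):
    p=eyes.camera_params(n); R=cv2.Rodrigues(np.array(p["rvec"],float))[0]; return np.array(p["mtx"]),R,np.array(p["tvec"],float).ravel()
def cloud(n,d):
    K,R,t=cam(n); v,u=np.mgrid[0:480,0:640]
    c=np.stack([(u-K[0,2])/K[0,0]*d,(v-K[1,2])/K[1,1]*d,d],-1)
    return (c-t)@R
def ray(n,u,v,z):
    K,R,t=cam(n); o=-R.T@t; d=R.T@np.linalg.inv(K)@[u,v,1]; return o+d*(z-o[2])/d[2]
def snap(n,tag):
    p,d=eyes.capture(n); cv2.imwrite(f"pics/{n}_{tag}.png",p); np.save(f"/tmp/{n}_{tag}.npy",d); return p,d
E
python3 - <<'E'
from h import *
print(telemetry.observe())
for n in("side","top"):
    snap(n,"0"); K,R,t=cam(n); print(n,K.tolist(),-R.T@t,R[2])
E
```

```text
{'clock': 0.0, 'qpos': array([-1.24271231e+00,  3.09013235e-01,  1.63520675e+00, -1.47776831e-05,
        1.19969900e+00, -6.97459917e-02]), 'qd': array([ 0.00154354,  0.0009989 , -0.00114028,  0.00060036,  0.00014635,
       -0.00103556]), 'joint_torque': array([ 1.80917855e-04, -4.15255487e+01, -2.76665300e+01, -6.51929327e-05,
        1.02922262e-02, -1.01634004e-05]), 'position': array([ 0.24183112, -0.57547816,  0.25503227]), 'tcp_rot': array([-1.15258709e-03,  9.80280362e-01,  1.97608348e-01, -1.56652676e-04]), 'contact_force': array([ 0.54920929, -0.41598765,  0.59580048]), 'moment': array([ 0.00517569, -0.01537743,  0.00900162]), 'gripper_force': 0.0, 'width': 0.08553733695355117}
side [[616.7151102675713, 0.0, 314.9200176710562], [0.0, 616.7151102675713, 247.35089171465478], [0.0, 0.0, 1.0]] [0.16680931 0.90833445 1.00950357] [ 0.27993251 -0.67032208 -0.6872453 ]
top [[437.8688219470286, 0.0, 315.41157517714373], [0.0, 437.8688219470286, 238.7374715174093], [0.0, 0.0, 1.0]] [0.44388118 0.05288606 0.87424836] [ 0.12514204 -0.02199757 -0.99189494]
```

View pics/side_0.png

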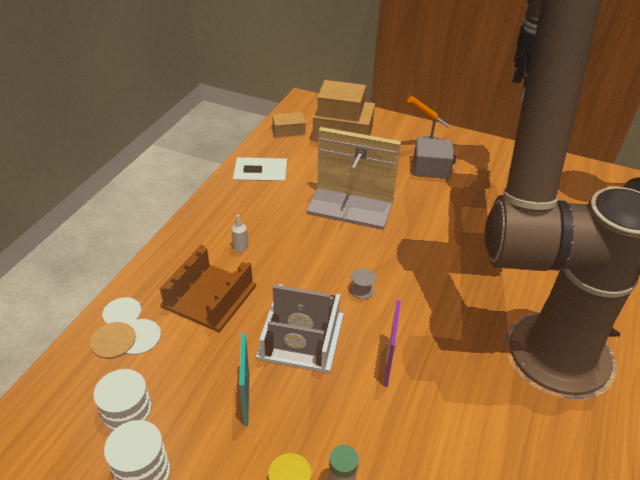

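View pics/top_0.png

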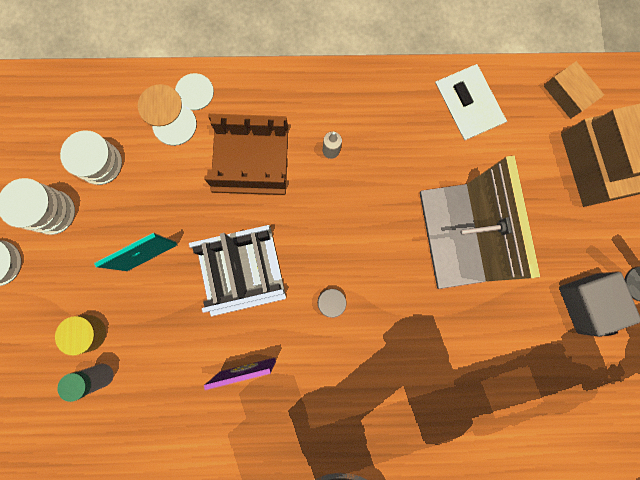

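The side view shows the real rack (silver) at (302,330), with plates at (303,310) and (295,340). The brown rack at (210,288) and the turquoise (244,380) and purple (393,343) plates are look-alikes. The stand is at (352,180) with its pin at (358,158), glue at (240,235) and the spool at (362,283). In the top view the rack is at (238,270) and the stand at (480,222).

Candidates for the tall plate are side (303,310), (295,340), turquoise (244,380) and purple (393,343). I'll pick the tallest grey one in the silver rack by its depth-measured height.

Run:
```python
from h import *
p=cv2.imread("pics/side_0.png"); q=cv2.imread("pics/top_0.png")
a=cv2.resize(p[275:375,245:355],(440,400),interpolation=3); b=cv2.resize(q[215:325,180:295],(0,0),fx=3.48,fy=3.636,interpolation=3)[:400,:360]
cv2.imwrite("pics/crop0.png",np.hstack([a,b]))
ds=np.load("/tmp/side_0.npy"); dt=np.load("/tmp/top_0.npy")
S=cloud("side",ds);T=cloud("top",dt)
for n,C,box in(("side",S,(275,375,245,355)),("top",T,(215,325,180,295))):
    P=C[box[0]:box[1],box[2]:box[3]].reshape(-1,3); d=P[:,2]
    print(n,np.histogram(d,bins=np.arange(-.01,.2,.01))[0])
    H=P[(d>.115)&(d<.2)]; print(len(H),H.mean(0) if len(H) else 0, H.min(0),H.max(0))
# plates top edges: from the top
P=T[215:325,180:295].reshape(-1,3)
for lo,hi in((.13,.16),(.08,.095),(.058,.074)):
    m=(P[:,2]>lo)&(P[:,2]<hi); X=P[m]
    uv=np.argwhere((T[...,2]>lo)&(T[...,2]<hi)); uv=uv[(uv[:,0]>215)&(uv[:,0]<325)&(uv[:,1]>180)&(uv[:,1]<295)]
    print(lo,m.sum(),np.median(X,0)); r=cv2.minAreaRect(X[:,:2].astype(np.float32)*1000); print(r, cv2.boxPoints(r).round().tolist())
```

```text
side [2554 2869  984  248  255  395  436 1042  431  522  201  184  207  204
  223  195    0    0    0    0]
726 [0.49736024 0.18843777 0.13176477] [0.44270693 0.16963247 0.11502492] [0.55238062 0.33819835 0.14529355]
top [2599 4160 2273  137  143  165  177 1486  182  649   71   44   57   58
   69  323    0    0    0    0]
481 [0.49555751 0.18155528 0.13765373] [0.44186017 0.16793779 0.11508292] [0.55051534 0.19685426 0.14528939]
0.13 392 [0.49507212 0.18168433 0.14201944]
((496.0307922363281, 182.8799285888672), (109.70734405517578, 8.741242408752441), 11.886138916015625) [[441.0, 176.0], [443.0, 167.0], [551.0, 190.0], [549.0, 198.0]]
0.08 691 [0.49449658 0.18216552 0.0870905 ]
((495.795166015625, 182.77816772460938), (110.32538604736328, 98.42015075683594), 11.585111618041992) [[432.0, 220.0], [452.0, 123.0], [560.0, 146.0], [540.0, 242.0]]
0.058 1634 [0.47699498 0.18014144 0.0673847 ]
((495.35931396484375, 182.64886474609375), (130.08432006835938, 149.78196716308594), 11.82050895690918) [[416.0, 243.0], [447.0, 96.0], [574.0, 123.0], [544.0, 269.0]]
```

View pics/crop0.png

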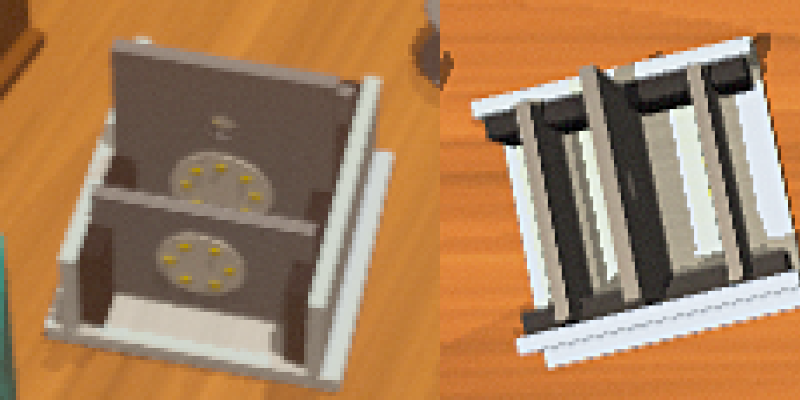

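The crop confirms the choice: the tall grey plate with a hole and an LED disc stands in the middle slot, with a short plate on either side. Its top is at z≈0.142 (12+130 expected), its centre at (0.4955, 0.1825) and its yaw about 11.8°. Next I'll measure the stand and pin.

```bash
cat > stand.py <<'E'
from h import *
S=cloud("side",np.load("/tmp/side_0.npy"));T=cloud("top",np.load("/tmp/top_0.npy"))
def get(C,b,lo,hi):
    P=C[b[0]:b[1],b[2]:b[3]].reshape(-1,3); return P[(P[:,2]>lo)&(P[:,2]<hi)]
bs=(120,235,300,405);bt=(150,295,410,545)
for n,C,b in(("side",S,bs),("top",T,bt)):
    print(n,np.histogram(get(C,b,.0,.25)[:,2],bins=np.arange(0,.25,.01))[0])
    e=get(C,b,.183,.2); r=cv2.minAreaRect(e[:,:2].astype(np.float32)*1000); print("top",np.median(e[:,2]),r,cv2.boxPoints(r).round(1).tolist())
    f=get(C,b,.004,.02); r=cv2.minAreaRect(f[:,:2].astype(np.float32)*1000); print("foot",np.median(f[:,2]),r)
# face plane fit from side points
f=get(S,bs,.04,.13)
X=f
for _ in range(6):
    c=np.median(X,0) if _==0 else X.mean(0); nrm=np.linalg.svd(X-c,full_matrices=False)[2][2]; d=(f-c)@nrm; X=f[abs(d)<(.01 if _<2 else .003)]
nrm*=np.sign(nrm[1]); print("face c,n",c,nrm,len(X),len(f))
yaw=np.arctan2(-nrm[0],nrm[1]); print("yaw",np.degrees(yaw))
ys=np.array([-np.sin(yaw),np.cos(yaw)]);xs=np.array([np.cos(yaw),np.sin(yaw)])
o=c[:2].copy()
for n,C,b in(("side",S,bs),("top",T,bt)):
    P=get(C,b,.14,.175); l=np.c_[(P[:,:2]-o)@xs,(P[:,:2]-o)@ys,P[:,2]]
    q=l[(l[:,1]>.02)&(l[:,1]<.11)&(abs(l[:,0])<.08)]; print(n,"pin pts",len(q))
    A=np.polyfit(q[:,1],q[:,0],1);B=np.polyfit(q[:,1],q[:,2],1);print("x=",A,"z=",B,"y max",q[:,1].max(), "zmax",q[:,2].max())
    for a in(.025,.045,.065,.08):
        k=q[abs(q[:,1]-a)<.01]; print(a,len(k),k.mean(0).round(4),k.min(0).round(4),k.max(0).round(4)) if len(k) else 0
print("o",o,"xs",xs,"ys",ys)
E
python3 stand.py
```

```text
side [2553 1712  265  278  304  402  451  429  318  247  249  251  231  251
  269  333  310  301  423  132    0    0    0    0]
top 0.18881900626636458 ((562.7426147460938, -292.6185607910156), (199.6759796142578, 27.582857131958008), 7.579284191131592) [[462.0, -292.1000061035156], [465.6000061035156, -319.5], [663.5, -293.1000061035156], [659.9000244140625, -265.79998779296875]]
foot 0.011424615947904527 ((595.1181030273438, -398.1875305175781), (308.9960632324219, 520.2503662109375), 24.701730728149414)
top [5773 4576  200  190  223  221  231  232  248  251  265  261  168  364
  297  431  538  383  755  757    0    0    0    0]
top 0.1901471692983111 ((561.9774169921875, -294.2187805175781), (200.43167114257812, 17.194904327392578), 7.193404197692871) [[461.5, -298.20001220703125], [463.6000061035156, -315.29998779296875], [662.5, -290.20001220703125], [660.2999877929688, -273.1000061035156]]
foot 0.012507928645943679 ((583.9706420898438, -299.6034851074219), (272.427490234375, 296.2998352050781), 88.89635467529297)
face c,n [ 0.60722911 -0.37340625  0.07405296] [-0.07286509  0.02613493 -0.99699932] 264 2882
yaw 70.26832773794345
side pin pts 367
x= [-0.42760368  0.09932185] z= [0.00585226 0.15789666] y max 0.1099528178289664 zmax 0.17494078635380883
0.045 54 [0.0766 0.0491 0.1562] [0.0697 0.035  0.1401] [0.08   0.0549 0.1748]
0.065 90 [0.0713 0.0644 0.1591] [0.0628 0.055  0.1404] [0.0788 0.0746 0.1738]
0.08 97 [0.0686 0.0809 0.1623] [0.0541 0.0705 0.1408] [0.0793 0.09   0.1749]
top pin pts 537
x= [-0.41982364  0.09995878] z= [0.00915765 0.15943009] y max 0.10985416664507928 zmax 0.17491583523387977
0.045 64 [0.0775 0.0501 0.1579] [0.0735 0.0439 0.1402] [0.08   0.055  0.1741]
0.065 119 [0.0711 0.0649 0.1605] [0.0635 0.0551 0.1402] [0.0781 0.075  0.1747]
0.08 186 [0.0685 0.0815 0.1633] [0.0563 0.0706 0.1422] [0.0791 0.09   0.1749]
o [ 0.60722911 -0.37340625] xs [0.33761564 0.94128406] ys [-0.94128406  0.33761564]
```

Run:
```python
from h import *
S=cloud("side",np.load("/tmp/side_0.npy"));T=cloud("top",np.load("/tmp/top_0.npy"))
yaw=np.radians(7.3); ys=np.array([-np.sin(yaw),np.cos(yaw)]);xs=np.array([np.cos(yaw),np.sin(yaw)])
o=np.array([.5622,-.2942])+.0075*ys; print("o",o)
for n,C in(("side",S),("top",T)):
    P=C.reshape(-1,3); P=P[P[:,2]>.002]; l=np.c_[(P[:,:2]-o)@xs,(P[:,:2]-o)@ys,P[:,2]]
    f=l[(abs(l[:,0])<.09)&(abs(l[:,1])<.015)&(l[:,2]>.03)&(l[:,2]<.18)]
    F=f[abs(f[:,1]-np.median(f[:,1]))<.006]; print(n,"face y",np.median(F[:,1]),"skew",np.polyfit(F[:,0],F[:,1],1)[0],len(F))
    q=l[(l[:,1]>.012)&(l[:,1]<.12)&(abs(l[:,0])<.06)&(l[:,2]>.13)&(l[:,2]<.19)]
    w=q[q[:,1]>.025]; print("fit x",np.polyfit(w[:,1],w[:,0],1),"z",np.polyfit(w[:,1],w[:,2],1),len(w))
    for a in np.arange(.015,.1,.01):
        k=q[abs(q[:,1]-a)<.005]
        if len(k): print(round(a,3),len(k),np.median(k,0).round(4),k.min(0).round(4),k.max(0).round(4))
    e=l[(abs(l[:,0])<.12)&(l[:,1]>.015)&(l[:,1]<.12)&(l[:,2]>.006)&(l[:,2]<.018)]; print("foot",np.percentile(e,[0.5,99.5],axis=0).round(4).tolist())
```

```text
o [ 0.56124702 -0.28676079]
side face y -6.46922361455018e-05 skew -9.725161636810182e-05 3234
fit x [ 0.01624884 -0.0100887 ] z [0.07011786 0.15443829] 54
0.015 32 [-0.0109  0.0159  0.1553] [-0.0176  0.0122  0.1446] [-0.0007  0.0196  0.1606]
0.025 7 [-0.0085  0.024   0.1554] [-0.0114  0.0204  0.1538] [-0.0053  0.0296  0.1615]
0.035 7 [-0.0097  0.0335  0.1562] [-0.0125  0.0323  0.1537] [-0.0055  0.0378  0.158 ]
0.045 9 [-0.0101  0.0459  0.1568] [-0.0126  0.042   0.155 ] [-0.0052  0.0496  0.1616]
0.055 6 [-0.0086  0.0551  0.1586] [-0.0129  0.054   0.1578] [-0.0054  0.0565  0.1618]
0.065 9 [-0.0093  0.0631  0.1592] [-0.0122  0.0615  0.1568] [-0.0048  0.0684  0.162 ]
0.075 10 [-0.009   0.0745  0.1609] [-0.0119  0.0707  0.157 ] [-0.0059  0.0791  0.1642]
0.085 10 [-0.0086  0.0835  0.1595] [-0.0127  0.0823  0.1549] [-0.0048  0.0863  0.1614]
foot [[-0.0984, 0.0155, 0.0062], [0.0998, 0.0998, 0.0173]]
top face y -0.00025496093035519554 skew -0.0013597920187008229 3557
fit x [ 0.00297066 -0.01031503] z [0.09193868 0.15429669] 163
0.015 58 [-0.0106  0.0153  0.1565] [-0.0185  0.0126  0.1459] [-0.0014  0.0198  0.1631]
0.025 23 [-0.0101  0.0246  0.1562] [-0.0135  0.0207  0.1531] [-0.006   0.0289  0.1589]
0.035 28 [-0.0107  0.0346  0.1569] [-0.0139  0.0302  0.1537] [-0.0062  0.0392  0.162 ]
0.045 24 [-0.0105  0.0448  0.1584] [-0.0137  0.0403  0.1548] [-0.0068  0.049   0.1623]
0.055 30 [-0.0102  0.0542  0.1595] [-0.0137  0.05    0.1563] [-0.0063  0.06    0.1625]
0.065 25 [-0.01    0.0651  0.1607] [-0.0135  0.0601  0.1557] [-0.0059  0.0696  0.1627]
0.075 30 [-0.0101  0.0751  0.1614] [-0.0136  0.07    0.1594] [-0.0061  0.0798  0.1637]
0.085 15 [-0.0103  0.0828  0.1615] [-0.0137  0.0801  0.1565] [-0.0071  0.0847  0.1631]
foot [[-0.0995, 0.0154, 0.0071], [0.0979, 0.095, 0.0166]]
```

Stand: the face origin is (0.5612, -0.2868) with yaw 7.3°, from the top and side views agreeing. The foot's +y edge at 95 mm and the panel top at 190 mm match the text. The pin sits at stand x = -10 mm, rising from z = 0.150. Now I move above the plate.

```bash
python3 -m crank '[[0.006,0.02,0.02,0,0,-0.01,0.085],[0.018,0.055,0.03,0,0,-0.02,0.085],[0.032,0.095,0.03,0,0,-0.03,0.085],[0.047,0.14,0.03,0,0,-0.04,0.085],[0.062,0.185,0.03,0,0,-0.05,0.085],[0.077,0.23,0.03,0,0,-0.06,0.085],[0.092,0.275,0.03,0,0,-0.07,0.085],[0.107,0.32,0.03,0,0,-0.08,0.085],[0.122,0.365,0.03,0,0,-0.09,0.085],[0.137,0.41,0.03,0,0,-0.1,0.085],[0.152,0.455,0.03,0,0,-0.11,0.085],[0.167,0.5,0.03,0,0,-0.12,0.085],[0.182,0.545,0.03,0,0,-0.13,0.085],[0.197,0.59,0.03,0,0,-0.15,0.085],[0.212,0.635,0.03,0,0,-0.16,0.085],[0.227,0.68,0.03,0,0,-0.17,0.085],[0.24,0.718,0.03,0,0,-0.18,0.085],[0.249,0.745,0.02,0,0,-0.192,0.085],[0.2535,0.758,0.0,0,0,-0.192,0.085],[0.2535,0.758,-0.03,0,0,-0.192,0.085]]' 25; python3 -m crank '[[0,0,-0.01,0,0,0,0.085]]'; python3 -c "
from h import *
print(telemetry.observe())"
```

```text
clock: 2.1
position: [0.4974, 0.1843, 0.2271]
tcp_rot: [-0.001, 0.995, 0.104, 0.002]
contact_force: [-0.6, -0.3, 0.3]
width: 0.0847
gripper_force: 0.0
clock: 2.2
position: [0.493, 0.1817, 0.2127]
tcp_rot: [0.001, 0.995, 0.103, -0.003]
contact_force: [-0.4, 0.1, -0.9]
width: 0.0852
gripper_force: 0.0
{'clock': 2.2, 'qpos': array([ 2.70272955e-01,  1.69172189e-01,  1.90141376e+00, -7.76762142e-05,
        1.07790282e+00,  1.63403906e+00]), 'qd': array([-0.0173254 ,  0.09185079,  0.0640486 , -0.00175583, -0.17740693,
       -0.00098655]), 'joint_torque': array([ 2.43837079e-01, -3.46369886e+01, -2.76324642e+01,  2.61141703e-02,
       -2.03225892e-01,  3.92255562e-03]), 'position': array([0.4930444 , 0.18171681, 0.21268546]), 'tcp_rot': array([ 6.06006255e-04,  9.94639269e-01,  1.03348126e-01, -3.39455200e-03]), 'contact_force': array([-0.43508392,  0.05984295, -0.90049104]), 'moment': array([ 0.01584734, -0.00281638,  0.02090255]), 'gripper_force': 0.0, 'width': 0.0852178995834572}
```

```bash
python3 -m crank '[[0,0,-0.02,0,0,0,0.06],[0,0,-0.04,0,0,0,0.05],[0,0,-0.055,0,0,0,0.045],[0,0,-0.068,0,0,0,0.04],[0,0,-0.076,0,0,0,0.035],[0,0,-0.076,0,0,0,0.035]]' 25; python3 -m crank '[[0,0,0,0,0,0,0.01],[0,0,0,0,0,0,0],[0,0,0,0,0,0,0],[0,0,0,0,0,0,0],[0,0,0,0,0,0,0],[0,0,0,0,0,0,0],[0,0,0,0,0,0,0]]' 50
```

```text
clock: 2.8
position: [0.4949, 0.1813, 0.1393]
tcp_rot: [0.0, 0.995, 0.103, -0.001]
contact_force: [-0.4, 0.0, 0.3]
width: 0.0348
gripper_force: 0.0
clock: 3.5
position: [0.4965, 0.1821, 0.1413]
tcp_rot: [-0.0, 0.995, 0.103, 0.001]
contact_force: [-0.4, 1.5, 6.3]
width: 0.0075
gripper_force: 50.6
```

```bash
python3 -m crank '[[0,0,0.005,0,0,0,0],[0,0,0.015,0,0,0,0],[0,0,0.03,0,0,0,0],[0,0,0.045,0,0,0,0],[0,0,0.06,0,0,0,0],[0,0,0.075,0,0,0,0],[0,0,0.09,0,0,0,0],[0,0,0.105,0,0,0,0],[0,0,0.115,0,0,0,0],[0,0,0.12,0,0,0,0],[0,0,0.12,0,0,0,0],[0,0,0.12,0,0,0,0]]'
python3 - <<'E'
from h import *
p,_=snap("side","1"); q,_=snap("top","1")
cv2.imwrite("pics/c1.png",np.hstack([cv2.resize(p[230:370,230:390],(480,420)),cv2.resize(q[190:330,170:270],(300,420))]))
T=cloud("top",np.load("/tmp/top_1.npy"));S=cloud("side",np.load("/tmp/side_1.npy"))
print(telemetry.observe()["position"])
E
```

```text
clock: 4.7
position: [0.495, 0.1816, 0.2596]
tcp_rot: [0.0, 0.995, 0.103, -0.001]
contact_force: [0.0, -1.2, -2.6]
width: 0.0073
gripper_force: 49.7
[0.49491914 0.18158156 0.25921746]
```

View pics/c1.png

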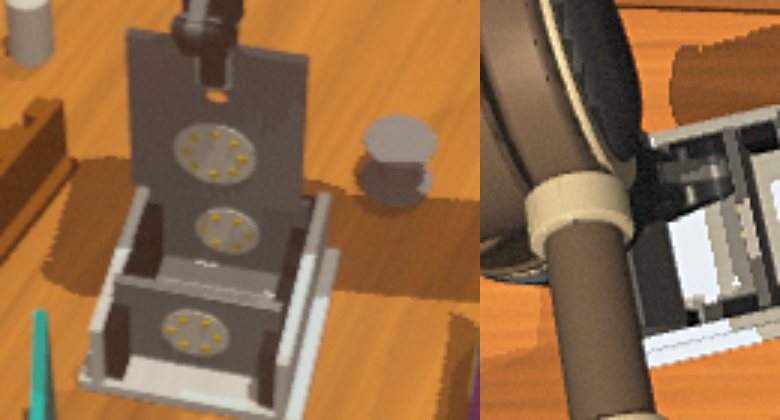

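The plate is held upright and clear, both short plates are still in place, and the hole shows orange at side pixel (302,262). I'll measure hole relative to the TCP.

```bash
cat > hole.py <<'E'
from h import *
import sys
tag=sys.argv[1]; u0,v0=int(sys.argv[2]),int(sys.argv[3])
p=cv2.imread(f"pics/side_{tag}.png").astype(int); S=cloud("side",np.load(f"/tmp/side_{tag}.npy"))
st=telemetry.observe(); tcp=st["position"]
w=S[v0-30:v0+40,u0-35:u0+35].reshape(-1,3)
X=w[(np.abs(w[:,:2]-tcp[:2]).max(1)<.07)&(w[:,2]>tcp[2]-.11)&(w[:,2]<tcp[2]-.02)]
for i in range(8):
    c=np.median(X,0) if i==0 else X.mean(0); n=np.linalg.svd(X-c,full_matrices=False)[2][2]; X=X[abs((X-c)@n)<[.02,.015,.01,.008,.005,.003,.002,.002][i]]
n*=np.sign(n[1]); print("plane n",n,len(X),"yaw",np.degrees(np.arctan2(-n[0],n[1])))
m=((p[...,2]-p[...,0])>50).astype(np.uint8); m[:v0-12]=0;m[v0+12:]=0;m[:,:u0-14]=0;m[:,u0+14:]=0
k,l,s,ce=cv2.connectedComponentsWithStats(m); i=1+np.argmax(s[1:,4]); print("blob",s[i],ce[i])
K,R,t=cam("side"); o=-R.T@t
def hit(uv,off):
    d=R.T@np.linalg.inv(K)@[uv[0],uv[1],1]; return o+d*((c+n*off-o)@n)/(d@n)
for off in(0,-.008): print(off,hit(ce[i],off), hit(ce[i],off)-tcp)
print("tcp",tcp)
# plate side edges along its x at plane
ax=np.array([n[1],-n[0],0]);ax/=np.linalg.norm(ax); s=(X-tcp)@ax; print("extent along x rel tcp",s.min(),s.max(),"z",X[:,2].min()-tcp[2],X[:,2].max()-tcp[2],"y off",((X-tcp)@n).mean())
E
python3 hole.py 1 302 262
```

```text
plane n [-0.20712498  0.97821127  0.01421099] 1501 yaw 11.955146963844689
blob [298 260   8   5  26] [301.69230769 261.65384615]
0 [0.49399808 0.18526323 0.22246651] [-0.00092106  0.00368167 -0.03675096]
-0.008 [0.4973271  0.17790626 0.2144587 ] [ 0.00240796 -0.0036753  -0.04475876]
tcp [0.49491914 0.18158156 0.25921746]
extent along x rel tcp -0.053839899237406855 0.05621904812079145 z -0.10991243943794615 -0.020035007937508564 y off 0.0032564743505821667
```

```bash
python3 -m crank '[[0.001,-0.01,0,0,0,0,0],[0.003,-0.03,0,0,0,-0.01,0],[0.006,-0.055,0,0,0,-0.02,0],[0.01,-0.085,0,0,0,-0.03,0],[0.013,-0.115,0,0,0,-0.03,0],[0.017,-0.145,0,0,0,-0.04,0],[0.02,-0.175,0,0,0,-0.05,0],[0.023,-0.205,0,0,0,-0.06,0],[0.027,-0.235,0,0,0,-0.06,0],[0.03,-0.265,0,0,0,-0.07,0],[0.033,-0.29,-0.005,0,0,-0.08,0],[0.036,-0.31,-0.015,0,0,-0.08,0],[0.038,-0.325,-0.03,0,0,-0.08,0],[0.039,-0.335,-0.045,0,0,-0.08,0],[0.039,-0.341,-0.055,0,0,-0.08,0],[0.039,-0.341,-0.06,0,0,-0.08,0],[0.039,-0.341,-0.06,0,0,-0.08,0],[0.039,-0.341,-0.06,0,0,-0.08,0],[0.039,-0.341,-0.06,0,0,-0.08,0]]'
python3 - <<'E'
from h import *
p,_=snap("side","2"); q,_=snap("top","2")
cv2.imwrite("pics/c2.png",np.hstack([cv2.resize(p[100:260,270:430],(400,400)),cv2.resize(q[140:300,390:550],(400,400))]))
tcp=telemetry.observe()["position"]; K,R,t=cam("side"); x=K@(R@(tcp-[-.001,0,.0405])+t); print(tcp,x/x[2])
E
```

```text
clock: 6.7
position: [0.5352, -0.1588, 0.2011]
tcp_rot: [0.0, 0.998, 0.063, 0.001]
contact_force: [0.1, -0.7, -2.1]
width: 0.0074
gripper_force: 49.6
[ 0.53515074 -0.15888967  0.20112862] [347.70171163 178.70084555   1.        ]
```

View pics/c2.png

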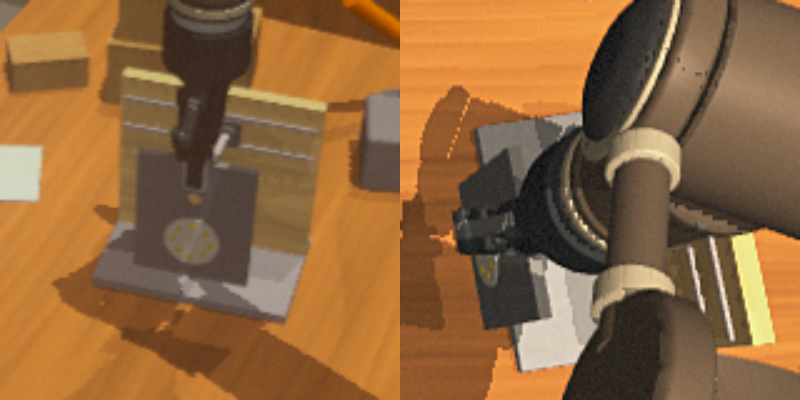

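The plate is square to the panel in front of the pin. The hole is at side pixel (348,179), which matches the predicted (347.7,178.7). Now I thread it on slowly.

```bash
python3 -m crank '[[0.001,-0.01,0,0,0,0,0],[0.002,-0.02,0,0,0,0,0],[0.003,-0.028,0,0,0,0,0],[0.004,-0.035,0,0,0,0,0],[0.0045,-0.04,0,0,0,0,0],[0.005,-0.045,0,0,0,0,0],[0.0055,-0.05,-0.0005,0,0,0,0],[0.006,-0.054,-0.001,0,0,0,0],[0.006,-0.054,-0.001,0,0,0,0],[0.006,-0.054,-0.001,0,0,0,0]]'
python3 - <<'E'
from h import *
p,_=snap("side","3"); 
cv2.imwrite("pics/c3.png",cv2.resize(p[130:240,300:400],(600,600*110//100))[:600])
E
```

```text
clock: 7.8
position: [0.5405, -0.2131, 0.1992]
tcp_rot: [-0.0, 0.998, 0.063, -0.0]
contact_force: [-0.5, -0.3, -1.8]
width: 0.007
gripper_force: 49.7
```

View pics/c3.png

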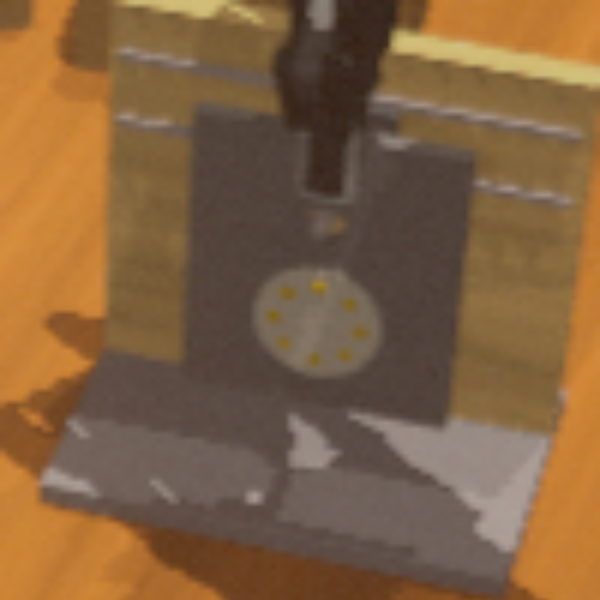

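The pin's grey tip shows inside the hole at crop (322,222), with no contact force. I continue on and lower it onto the pin.

```bash
python3 -m crank '[[0.001,-0.006,-0.0005,0,0,0,0],[0.0015,-0.012,-0.001,0,0,0,0],[0.0025,-0.018,-0.002,0,0,0,0],[0.003,-0.024,-0.0025,0,0,0,0],[0.004,-0.029,-0.003,0,0,0,0],[0.004,-0.029,-0.003,0,0,0,0],[0.004,-0.029,-0.003,0,0,0,0]]'; python3 -m crank '[[0,0,-0.001,0,0,0,0],[0,0,-0.002,0,0,0,0],[0,0,-0.003,0,0,0,0],[0,0,-0.003,0,0,0,0],[0,0,-0.003,0,0,0,0]]'
```

```text
clock: 8.55
position: [0.5445, -0.2424, 0.1962]
tcp_rot: [-0.0, 0.998, 0.063, -0.0]
contact_force: [-0.4, 0.5, -2.4]
width: 0.0069
gripper_force: 49.7
clock: 9.05
position: [0.5446, -0.2421, 0.1932]
tcp_rot: [-0.0, 0.998, 0.063, -0.0]
contact_force: [-0.4, -0.3, -1.4]
width: 0.0076
gripper_force: 49.7
```

```bash
python3 -m crank '[[0,0,-0.0007,0,0,0,0],[0,0,-0.0015,0,0,0,0],[0,0,-0.0015,0,0,0,0]]';python3 -m crank '[[0,0,-0.0007,0,0,0,0],[0,0,-0.001,0,0,0,0],[0,0,-0.001,0,0,0,0]]'
```

```text
clock: 9.35
position: [0.5448, -0.2423, 0.1923]
tcp_rot: [0.0, 0.998, 0.063, 0.0]
contact_force: [-0.8, 1.2, 0.8]
width: 0.0072
gripper_force: 50.1
clock: 9.65
position: [0.5448, -0.2423, 0.1921]
tcp_rot: [0.0, 0.998, 0.063, 0.0]
contact_force: [-2.3, 0.8, 5.3]
width: 0.0072
gripper_force: 50.7
```

```bash
python3 -m crank '[[0,0,0.001,0,0,0,0],[0,0,0.001,0,0,0,0.012],[0,0,0.001,0,0,0,0.018],[0,0,0.001,0,0,0,0.024],[0,0,0.001,0,0,0,0.028],[0,0,0.001,0,0,0,0.028],[0,0,0.001,0,0,0,0.028]]'; python3 -m crank '[[0,0,0.005,0,0,0,0.028],[0,0,0.015,0,0,0,0.028],[0,0,0.03,0,0,0,0.028],[0,0,0.045,0,0,0,0.028],[0,0,0.06,0,0,0,0.028],[0,0,0.07,0,0,0,0.028],[-0.003,0.025,0.07,0,0,0,0.028],[-0.007,0.055,0.07,0,0,0,0.028],[-0.01,0.08,0.07,0,0,0,0.028],[-0.013,0.1,0.07,0,0,0,0.028],[-0.013,0.1,0.07,0,0,0,0.028]]';  python3 - <<'E'
from h import *
p,_=snap("side","4"); q,_=snap("top","4")
cv2.imwrite("pics/c4.png",np.hstack([cv2.resize(p[130:230,300:400],(400,400)),cv2.resize(q[140:300,390:550],(400,400))]))
E
```

```text
clock: 10.35
position: [0.5446, -0.2422, 0.1917]
tcp_rot: [0.0, 0.998, 0.063, 0.0]
contact_force: [-0.2, 0.4, -0.0]
width: 0.0277
gripper_force: 0.0
clock: 11.45
position: [0.5312, -0.1401, 0.2624]
tcp_rot: [-0.0, 0.998, 0.064, -0.0]
contact_force: [0.6, -0.1, 0.3]
width: 0.0285
gripper_force: 0.0
```

View pics/c4.png

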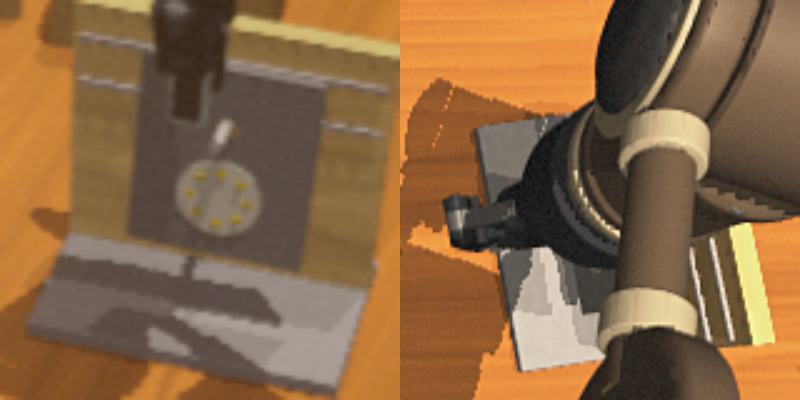

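The plate hangs on the pin, with the pin passing through the hole at crop (222,132). I now turn the gripper 90° so the fingers straddle the pin and push the front face evenly.

```bash
python3 -m crank '[[0.001,0,0,0,0,0.1,0.04],[0.001,0,0,0,0,0.24,0.04],[0.001,0,0,0,0,0.38,0.04],[0.001,0,0,0,0,0.52,0.04],[0.001,0,0,0,0,0.66,0.04],[0.001,0,0,0,0,0.8,0.04],[0.001,0,0,0,0,0.94,0.04],[0.001,0,0,0,0,1.08,0.04],[0.001,0,0,0,0,1.22,0.04],[0.001,0,0,0,0,1.36,0.04],[0.001,0,-0.01,0,0,1.5,0.04],[0.001,0,-0.03,0,0,1.571,0.04],[0.001,0,-0.05,0,0,1.571,0.04],[0.001,0,-0.07,0,0,1.571,0.04],[0.001,0,-0.083,0,0,1.571,0.04],[0.001,0,-0.088,0,0,1.571,0.04],[0.001,0,-0.088,0,0,1.571,0.04]]'; python3 -c "
from h import *
s=telemetry.observe();print(s['qpos'],s['position'])
yaw=np.radians(7.3);ys=np.array([-np.sin(yaw),np.cos(yaw)]);xs=np.array([np.cos(yaw),np.sin(yaw)]);d=s['position'][:2]-[.5612,-.2868];print(d@xs,d@ys)"
```

```text
clock: 13.25
position: [0.5324, -0.1426, 0.1732]
tcp_rot: [-0.001, 0.661, 0.75, -0.0]
contact_force: [-0.4, -0.1, 0.6]
width: 0.0402
gripper_force: 0.0
[-3.40733790e-01  2.63878743e-01  1.87498489e+00 -1.67171961e-04
  1.00393087e+00 -4.66050188e-01] [ 0.53236926 -0.14264865  0.17321223]
-0.010280513361062844 0.14664629076170085
```

```bash
python3 -m crank '[[0.001,-0.01,0,0,0,0,0.04],[0.003,-0.025,0,0,0,0,0.04],[0.005,-0.04,0,0,0,0,0.04],[0.007,-0.055,0,0,0,0,0.04],[0.008,-0.066,0,0,0,0,0.04],[0.0095,-0.075,0,0,0,0,0.04],[0.0105,-0.081,0,0,0,0,0.04],[0.0105,-0.081,0,0,0,0,0.04]]'; python3 -m crank '[[0.0005,-0.003,0,0,0,0,0.04],[0.001,-0.006,0,0,0,0,0.04],[0.001,-0.008,0,0,0,0,0.04],[0.0015,-0.01,0,0,0,0,0.04],[0.0015,-0.012,0,0,0,0,0.04],[0.002,-0.014,0,0,0,0,0.04],[0.002,-0.016,0,0,0,0,0.04],[0.0025,-0.018,0,0,0,0,0.04]]'
```

```text
clock: 14.05
position: [0.5432, -0.2241, 0.1737]
tcp_rot: [0.0, 0.662, 0.75, -0.0]
contact_force: [0.3, 1.1, -0.5]
width: 0.0397
gripper_force: 0.0
clock: 14.85
position: [0.5455, -0.2413, 0.1737]
tcp_rot: [-0.0, 0.661, 0.75, -0.0]
contact_force: [0.2, 0.5, -0.6]
width: 0.0398
gripper_force: 0.3
```

```bash
python3 -m crank '[[0.0002,-0.002,0,0,0,0,0.04],[0.0005,-0.004,0,0,0,0,0.04],[0.0008,-0.006,0,0,0,0,0.04]]'; python3 -m crank '[[0.0002,-0.001,0,0,0,0,0.04],[0.0003,-0.002,0,0,0,0,0.04],[0.0003,-0.002,0,0,0,0,0.04]]';  python3 - <<'E'
from h import *
p,_=snap("side","5"); q,_=snap("top","5")
cv2.imwrite("pics/c5.png",np.hstack([cv2.resize(p[130:230,300:400],(400,400)),cv2.resize(q[140:300,390:550],(400,400))]))
E
```

```text
clock: 15.15
position: [0.5464, -0.2474, 0.1738]
tcp_rot: [-0.0, 0.661, 0.75, -0.0]
contact_force: [-0.3, 0.6, 0.2]
width: 0.0399
gripper_force: 0.3
clock: 15.45
position: [0.5468, -0.2495, 0.1738]
tcp_rot: [0.0, 0.661, 0.75, -0.0]
contact_force: [0.1, 0.2, -0.3]
width: 0.0399
gripper_force: 0.1
```

View pics/c5.png

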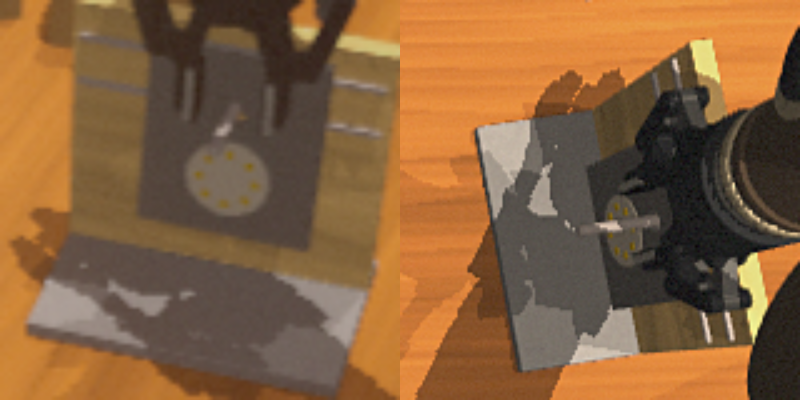

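The fingers straddle the pin and the plate has slid back, still upright. I push on in 1 mm steps until the collar resists.

```bash
for i in 1 2 3; do python3 -m crank '[[0.0001,-0.001,0,0,0,0,0.04],[0.0001,-0.001,0,0,0,0,0.04]]' | grep -E "pos|contact"; done
python3 - <<'E'
from h import *
snap("top","6");snap("side","6")
yaw=np.radians(7.3);ys=np.array([-np.sin(yaw),np.cos(yaw)]);xs=np.array([np.cos(yaw),np.sin(yaw)])
C=cloud("side",np.load("/tmp/side_6.npy")).reshape(-1,3);l=np.c_[(C[:,:2]-[.5612,-.2868])@xs,(C[:,:2]-[.5612,-.2868])@ys,C[:,2]]
f=l[(abs(l[:,0]+.01)<.05)&(l[:,2]>.065)&(l[:,2]<.19)&(l[:,1]>.01)&(l[:,1]<.06)]
for z in(.075,.1,.14,.17):
    k=f[abs(f[:,2]-z)<.01]; print(z,len(k),np.median(k[:,1]),np.percentile(k[:,0],[1,99]))
E
```

```text
position: [0.5469, -0.2503, 0.1739]
contact_force: [-0.5, 0.6, -0.8]
position: [0.5469, -0.2513, 0.1737]
contact_force: [0.6, 0.2, -0.3]
position: [0.547, -0.2523, 0.1737]
contact_force: [0.2, 0.0, 0.1]
0.075 266 0.029478036827998884 [-0.05969309  0.03876545]
0.1 266 0.02866584775222622 [-0.05910434  0.03859135]
0.14 226 0.025659590831884016 [-0.05922467  0.03845291]
0.17 294 0.02637378856422771 [-0.05875671  0.03878055]
```

```bash
for i in 1 2 3; do python3 -m crank '[[0.0001,-0.001,0,0,0,0,0.04],[0.0001,-0.001,0,0,0,0,0.04]]' | grep -E "pos|contact"; done
```

```text
position: [0.5471, -0.2533, 0.1737]
contact_force: [0.1, 0.0, 0.2]
position: [0.5471, -0.2539, 0.1737]
contact_force: [0.1, 2.4, -1.1]
position: [0.5471, -0.2541, 0.1737]
contact_force: [-0.6, 5.8, 1.1]
```

The collar now resists with about 6 N. I back away along the pin and inspect.

```bash
python3 -m crank '[[-0.0002,0.002,0,0,0,0,0.04],[-0.0006,0.005,0,0,0,0,0.04],[-0.0013,0.01,0,0,0,0,0.04],[-0.0025,0.02,0,0,0,0,0.04],[-0.005,0.04,0,0,0,0,0.04],[-0.0075,0.06,0,0,0,0,0.04],[-0.01,0.08,0,0,0,0,0.04],[-0.0125,0.1,0,0,0,0,0.04],[-0.015,0.12,0.01,0,0,0,0.04],[-0.0175,0.14,0.04,0,0,0,0.04],[-0.0175,0.14,0.08,0,0,0,0.04],[-0.0175,0.14,0.12,0,0,0,0.04],[-0.0175,0.14,0.12,0,0,0,0.04],[-0.0175,0.14,0.12,0,0,0,0.04]]'
python3 - <<'E'
from h import *
q,_=snap("top","7");p,_=snap("side","7")
cv2.imwrite("pics/c7.png",np.hstack([cv2.resize(p[130:230,300:400],(400,400)),cv2.resize(p[200:380,210:390],(400,400))]))
yaw=np.radians(7.3);ys=np.array([-np.sin(yaw),np.cos(yaw)]);xs=np.array([np.cos(yaw),np.sin(yaw)])
C=cloud("side",np.load("/tmp/side_7.npy")).reshape(-1,3);l=np.c_[(C[:,:2]-[.5612,-.2868])@xs,(C[:,:2]-[.5612,-.2868])@ys,C[:,2]]
f=l[(abs(l[:,0]+.01)<.05)&(l[:,2]>.055)&(l[:,2]<.2)&(l[:,1]>.01)&(l[:,1]<.06)]
for z in(.07,.1,.14,.17,.185):
    k=f[abs(f[:,2]-z)<.01]; print(z,len(k),np.median(k[:,1]),np.percentile(k[:,0],[1,99]))
k=f[abs(f[:,2]-.16)<.025]; print("skew",np.polyfit(k[:,0],k[:,1],1), "top z",f[:,2].max())
for n in("side",):
    a=cloud(n,np.load(f"/tmp/{n}_0.npy"));b=cloud(n,np.load(f"/tmp/{n}_7.npy"))
    for nm,(v0,v1,u0,u1) in dict(glue=(212,255,228,252),spool=(265,302,348,380),front=(325,362,262,325)).items():
        print(nm,np.nanmean(abs(a-b)[v0:v1,u0:u1]))
E
```

```text
clock: 18.25
position: [0.5301, -0.1139, 0.2952]
tcp_rot: [0.001, 0.661, 0.751, 0.001]
contact_force: [-0.3, 1.3, -1.2]
width: 0.04
gripper_force: 0.0
0.07 254 0.030382211480715626 [-0.05875774  0.0385854 ]
0.1 284 0.028888620630933674 [-0.05911461  0.03817099]
0.14 262 0.024499010565115432 [-0.05927767  0.03839592]
0.17 257 0.022328690349151102 [-0.05904943  0.03885024]
0.185 244 0.02124774215558021 [-0.05848403  0.03902286]
skew [0.00267906 0.02379555] top z 0.19394961120602613
glue 0.01176708728854716
spool 0.011473134956075102
front 0.0072452243973426325
```

View pics/c7.png

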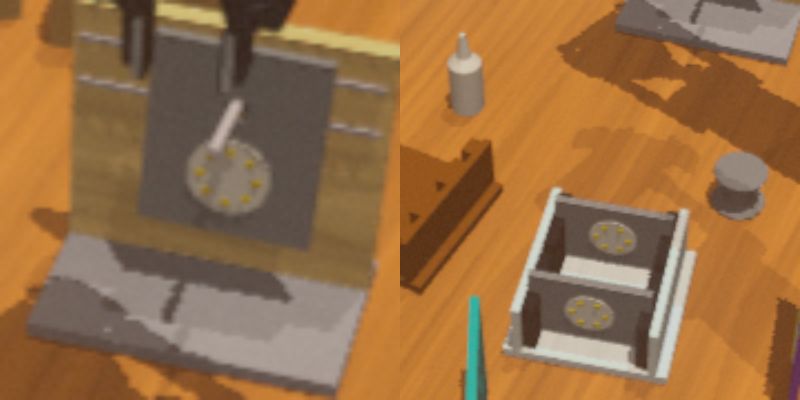

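The plate hangs against the collar, leaning about 4° with the tilted pin. Its hole is about 20 mm from the panel and 150 mm up. The short plates, glue and spool are where they were, and the gripper is clear.

```bash
python3 -c "
from workcell import close_job
print(close_job())"
```

```text
the job is handed in; nothing more can be done
None
```

The tall plate hangs on the pin against the collar, nearly upright (about 4° of lean) and untouched by the gripper; the short plates, glue bottle and solder spool look undisturbed, and the job was handed in at about 18 s, with no verdict shown.

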